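# Load a sleeve on the press shuttle and index it under the ram

### The arm

A 7-joint arm with a two-finger parallel gripper is mounted at the origin on the work surface. World frame = base frame: x ahead of the robot, y to its left, z up, the work surface at z = 0. Lengths are in m, angles in rad, forces in N, time in s.
With the tool pointing down it reaches from about 0.375 to 0.925 m from the base axis. Payload 3.1 kg.
Tool frame: the origin (TCP) lies on the front face of the gripper's body, between the roots of the fingers; the fingertips stand 73 mm ahead of it and the grasp point (between the pads) lies 54 mm ahead of it (pinch_z is the distance from the TCP to the grasp point, in m); z points along the fingers, y is the direction in which the jaws open and shut (so a half turn about z gives the same grasp; the last joint's range is limited). The gripper opens to 85 mm and grips with 20 to 120 N. Pads are 22 mm wide; open, the fingers measure 114 mm over their backs; the gripper's body (76 mm by 85 mm) begins 54 mm behind the grasp point. The pads swing forward as they close: fully open they stand 13 mm farther back than shut.
Start: joints at [1.176, 0.383, 0.044, 1.598, -0.018, 1.161, -0.05], TCP at [0.19, -0.622, 0.304] pointing down, gripper open.
Joint ranges: [-2.61, 2.61], [-0.41, 2.15], [-1.48, 1.57], [0, 2.5], [-1.57, 4.71], [0.05, 1.97], [-2.85, 2.85]. Speed limits (rad/s): [2.79, 2.79, 3.14, 3.14, 3.14, 3.14, 3.14].

### API

Orientations are given as a unit quaternion [x, y, z, w].
In Python, from cell import get_state, capture, calibration, close_job, spot_in, silhouettes, pinch_z gives the robot as it stands.
- The arm moves only by the tool send_rows, never from a script. Its argument "series" is one flat list of numbers, 5 for each row, row after row: the finger opening in mm, from 0 to 85.4, then the shift along the tool's x, y, z in mm, then the turn about the tool's z in degrees. A call has 1 to 5 rows; each row is the pose to reach, as a shift and turn from the pose measured when the call began, along the tool's axes at that moment; what a row does not reach only later rows make up. A row lasts 1/12 s, in which the tool goes at most 41.7 mm and 7.16 degrees, less where a joint would pass 70% of its speed; a pose out of reach is approached as far as the arm can. A call with a gripper value outside its range is refused whole. The fingers move at their own pace and stop on an object; the grip force is fixed at half the most. Time passes only in rows, so rows that repeat a pose let the fingers close. It gives the time, the measured TCP pose, the force and the opening at its end, in the units of the state.
- get_state(): the state, without advancing time (a new reading comes with each control period).
- capture(name): name is "side" or "top" or "wrist"; returns the picture (384x512x3 uint8, red, green, blue); there is no depth.
- calibration(name): a dict with "mtx" (3x3 intrinsics, pixels), "world_to_cam" (4x4, takes a point from world to camera coordinates); the wrist camera has in their place "T_tool_cam" (4x4, takes a point from camera to tool coordinates, whose origin is the TCP and whose axes are the flange's). Camera axes: x right, y down, z forward; pixel columns grow to the right and rows downward; lengths in m; the calibration is good to about 2 mm. A picture is of the moment at which its call begins: read the wrist's pose just before it. calibration takes no time and is no camera call.
- close_job(): hands the job in, once; it reports no verdict.
Trained networks look in the newest picture that a camera, given by its name, has taken for a name from the list of things; names that differ only in an ending like _2 or _b are one class to them, and where a whole thing is asked for, a point or a joint stands for the part that bears it (a point fixed in the world has none). Each returns a list of dicts, best first, with "score" (0 to 1); they miss things now and then, are a little off and sometimes report something else, mostly with a low value. They report only what shows in the picture. A call takes as long as a camera call. They do not tell look-alikes from the thing itself.
- spot_in(thing, camera): "position" ([x, y, z] in m, in world coordinates, good to about 4 mm: the middle of the surface that is visible of it).
- silhouettes(thing, camera): "pixels" (384x512 bool, what is visible of it).
The state is a dict: "clock": time; "joint_positions": joint angles; "qvel": joint speeds; "joint_torque": joint torques, N m; "tool_pos": TCP position; "tool_rot": TCP orientation; "wrist_force": force on the tool from outside, world axes, zero at the start; "moment": the same for the moment, N m; "opening": opening from 0.0 (shut) to 1.0 (fully open).
Only numpy, scipy, OpenCV 4.12 (cv2) and the standard library are available. Lean on these libraries where they do the work, as an engineer would, in place of code of your own. Each camera call takes 0.05 s, during which the arm holds its last target.

### The job

Load the press shuttle: lower the tall plain steel sleeve over the upright spigot on the carriage until it sits on the shoulder, without dropping it. Then pull up the index plunger's mushroom knob, slide the carriage with the sleeve under the press ram, and release the knob so that its pin drops fully home in the hole there and locks the carriage. Leave the other parts, the wrench and the tin where they are.

Things in the scene. Friction and masses are not known exactly. Their poses are not given: they have to be found in the camera images.
- shuttle: fixed shuttle fixture: steel base plate (200 x 490 x 16 mm; x -100..100, y -290..200 in its frame) with two guide rods along y, an index rail along its robot side and a grey arbor press at its -y end. Origin: on the bench, under the spigot's axis at the loading station; z up. Yaw within 0.22 rad of the world's. The spigot slides along its y axis, x 0.
- ram_foot (a point): centre of the round foot under the press ram, 172 mm above the bench, at x 0, y -140 mm in the shuttle's frame: the spigot belongs under it. The press head (x -35..35, y -237..-101 mm, from 202 mm up) and column (y -280..-218 mm) carry it; the lever is on the +x side. Only 42 mm are free over the spigot here, so the sleeve cannot be loaded here. Axes as the shuttle's.
- carriage (a joint): place of the steel carriage along the guide rods (m): 0 at the loading station, where it starts locked by the index pin; grows as it slides to the shuttle's -y, towards the press; 0.140 with the spigot under the ram and the pin over the second hole. End stops at -0.002 and 0.142. Freed, it slides with some 2 N of friction; locked, it has 1 mm of play each way.
- plunger (a joint): lift of the index plunger (m): 0 with the pin fully home in a hole, 0.015 at the end of its stroke. A spring pushes it down with 6.5 N at 0, 10.5 N at 0.015. The round-nosed 10 mm pin reaches 10 mm into its 12 mm hole: lift at least 0.011 to free the carriage. Let go between holes it rests on the rail at 0.010; within about 2 mm of a hole it pulls itself in.
- knob_grip (a point): middle of the plunger's black mushroom knob, 36 mm diameter and 36 mm tall (18 mm above and below), upright, 122 mm above the bench with the pin home. Rises with the plunger, moves with the carriage. It stands at the carriage's robot side, 70 mm to -x and 120 mm to +y of the spigot in the shuttle's frame; under it a barrel up to height 100 mm, at most 31 mm wide. Axes as the shuttle's.
- press_hole (a point): mouth of the second index hole, on top of the index rail, 44 mm above the bench: the pin and knob must stand right above it for the pin to drop. In the shuttle's frame at x -70, y -20 mm.
- spigot_seat (a point): centre of the shoulder (68 mm disc) on the carriage where the sleeve must sit, 80 mm above the bench; the spigot rises from it: 30 mm diameter, 50 mm tall, its last 12 mm a cone narrowing to 18 mm. Moves with the carriage; axes as the shuttle's.
- sleeve: loose plain steel tube, the tallest of the three turned parts, standing upright on the bench: 48 mm outer diameter, 34 mm bore right through, 70 mm tall, about 0.5 kg. Origin: centre of its lower face; z along its axis, up. Either end may be the lower one.
- collar: bystander: loose low wide steel ring, 60 mm outer diameter, 40 mm bore, 28 mm tall. Origin: centre of its underside.
- hub: bystander: loose flanged steel hub standing on its flange: flange 72 mm diameter and 12 mm thick, barrel 44 mm diameter, 45 mm tall in all, 28 mm bore. Origin: centre of its underside.
- wrench: bystander: loose flat steel wrench, 190 mm long along its x, 38 mm wide, 8 mm thick. Origin: middle of its underside.
- tin: bystander: loose round metal tin, 85 mm diameter, 98 mm tall. Origin: centre of its underside.
Not all that is in view belongs to the job. Leave any green or purple look-alike of the sleeve alone.

How it is judged:
On the way, in this order (a step that is already met when the one before it is completed fails the run):
1. the sleeve is seated on the spigot's shoulder, let go, with the carriage still at the loading station (horizontal distance between sleeve and spigot_seat below 0.004 m and z of sleeve in the frame of spigot_seat between -0.003 and 0.003 m and angle between sleeve's own z axis and vertical below 0.06 rad and value of joint carriage below 0.004 m and contact force between the fingers and sleeve below 0.1 N), for 0.2 s.
2. the index plunger is pulled clear of its hole (value of joint plunger above 0.0095 m), for 0.1 s.
3. the carriage has reached the press station and the pin is home in the hole there, the sleeve still seated (value of joint carriage between 0.136 and 0.144 m and value of joint plunger below 0.002 m and horizontal distance between sleeve and spigot_seat below 0.004 m and z of sleeve in the frame of spigot_seat between -0.003 and 0.003 m and angle between sleeve's own z axis and vertical below 0.06 rad), for 0.2 s.
At the end, for the whole second after the job is handed in: The carriage stands at the press station (joint within 4 mm of 0.140 m) with the plunger pin home (lift under 2 mm); the sleeve sits upright (within 0.06 rad) on the spigot's shoulder (within 4 mm sideways and 3 mm in height) at rest; nothing is held (all of step 3 and linear speed of sleeve below 0.02 m/s); the robot touches nothing.
It fails at once if the collar is moved by more than 30 mm (distance of collar from where it was at the start of the episode above 0.03 m).
It fails at once if the hub is moved by more than 30 mm (distance of hub from where it was at the start of the episode above 0.03 m).
It fails at once if the wrench is moved by more than 30 mm (distance of wrench from where it was at the start of the episode above 0.03 m).
It fails at once if the tin is moved by more than 30 mm (distance of tin from where it was at the start of the episode above 0.03 m).
It fails at once if the sleeve is dropped onto the spigot (falls at over 0.4 m/s there) (horizontal distance between sleeve and spigot_seat below 0.015 m and z of sleeve in the frame of spigot_seat below 0.06 m and linear speed of sleeve above 0.4 m/s).
It also fails if it takes over 53 s, if anything falls off the work surface, if the arm or the gripper's body presses on something with over 40 N, if the wrist force passes 120 N, or if a joint passes its speed limit or range.

## Working session

There is one attempt and no reset: what is moved stays moved. The work goes in short steps, Python scripts to look and compute and a tool call to move; the robot and the scene stay as the last step left them, time stands still between calls to the robot, and variables do not carry over. Pictures are saved under pics/ and viewed, and the job is handed in when it is done.

Besides the shell and the picture viewer there is one more tool, called after "Emit:" in YAML: its name, and indented under it one key for each argument. send_rows: Moves the arm, as the interface text tells. Its arguments: {"type":"object","properties":{"series":{"type":"array"}},"required":["series"]}

```bash
ls; mkdir -p pics
python3 - <<'E'
from cell import *
import cv2
s=get_state();print(s)
for n in("side","top","wrist"):
    im=capture(n);cv2.imwrite(f"pics/{n}0.png",im[:,:,::-1])
    print(n,calibration(n))
print(pinch_z)
E
```

```text
pics
{'clock': 0.0, 'joint_positions': array([ 1.1761741 ,  0.38382207,  0.04386479,  1.59959509, -0.01792743,
        1.16122687, -0.04995857]), 'qvel': array([ 8.40956946e-05, -1.19129398e-03,  9.06678486e-04,  2.53229027e-04,
        1.58132827e-03, -2.16438064e-03, -8.26682512e-05]), 'joint_torque': array([ 2.54672177e-04, -4.33455312e+01,  1.02454651e+00, -2.49516463e+01,
        1.06103509e-02,  1.12374639e-02,  9.79931485e-06]), 'tool_pos': array([ 0.18988089, -0.62084435,  0.30248598]), 'tool_rot': array([ 9.89007780e-01,  1.47857516e-01, -2.59911118e-04, -1.30353100e-03]), 'wrist_force': array([ 0.04968221, -0.30448641, -0.20986733]), 'moment': array([ 0.01076835,  0.02303179, -0.00460338]), 'opening': 0.9995562034782209}
side {'mtx': array([[385.60235091,   0.        , 254.20829984],
       [  0.        , 385.60235091, 186.10150161],
       [  0.        ,   0.        ,   1.        ]]), 'world_to_cam': array([[-0.97951857, -0.20105211, -0.01101924,  0.46103739],
       [-0.14876599,  0.75949118, -0.63327863,  0.14207892],
       [ 0.13569102, -0.61866889, -0.77384543,  1.159
[... 331 characters left out ...]
206,  0.01818686, -0.07041377,  0.48494827],
       [ 0.0703678 , -0.00315638, -0.99751612,  1.39756213],
       [ 0.        ,  0.        ,  0.        ,  1.        ]])}
wrist {'mtx': array([[303.3815755 ,   0.        , 259.95287185],
       [  0.        , 303.3815755 , 190.82345254],
       [  0.        ,   0.        ,   1.        ]]), 'T_tool_cam': array([[ 3.12745970e-04, -9.44806308e-01, -3.27629275e-01,
         8.42861804e-02],
       [ 9.99999708e-01,  6.70651864e-05,  7.61172112e-04,
         9.54696907e-05],
       [-6.97187695e-04, -3.27629418e-01,  9.44806053e-01,
        -6.98125521e-02],
       [ 0.00000000e+00,  0.00000000e+00,  0.00000000e+00,
         1.00000000e+00]])}
0.0539
```

View pics/side0.png

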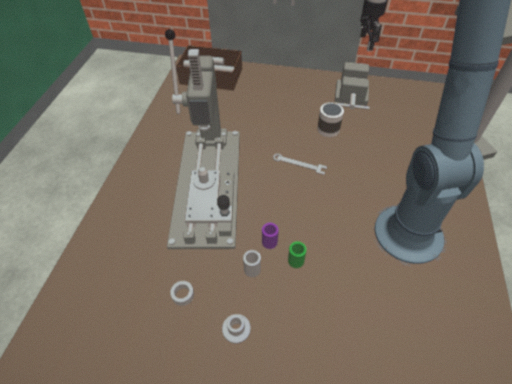

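View pics/top0.png

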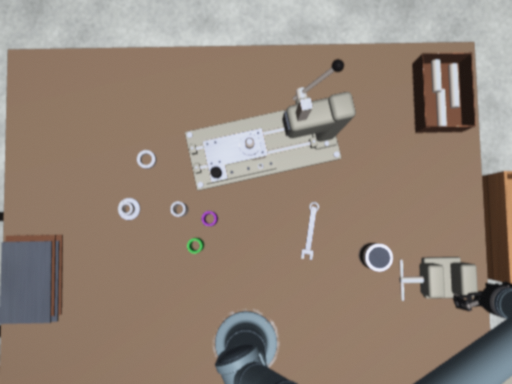

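View pics/wrist0.png

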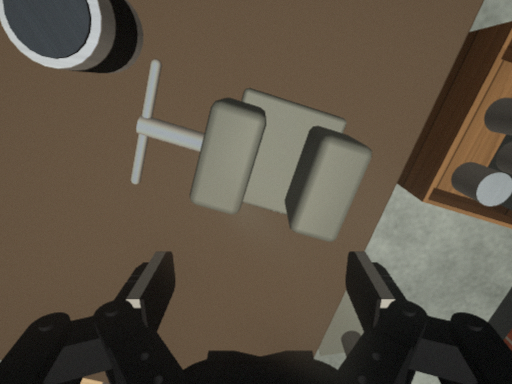

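Run:
```python
from cell import *
for c in("top","side"):
  for t in("sleeve","collar","hub","tin","spigot_seat","knob_grip","shuttle","wrench"):
    print(c,t,[(round(d['score'],2),d['position'].round(3) if hasattr(d['position'],'round') else d['position']) for d in spot_in(t,c)][:4])
print(get_state()['clock'])
```

```text
top sleeve [(0.71, [0.4311, 0.2038, 0.0699])]
top collar [(0.71, [0.6045, 0.32, 0.027])]
top hub [(0.53, [0.4392, 0.3721, 0.01])]
top tin [(0.95, [0.2777, -0.4084, 0.094])]
top spigot_seat [(0.71, [0.6127, 0.035, 0.066])]
top knob_grip [(0.55, [0.541, 0.0778, 0.1382])]
top shuttle [(0.56, [0.6382, -0.102, 0.0518])]
top wrench [(0.79, [0.3492, -0.2139, 0.0027])]
side sleeve [(0.92, [0.4354, 0.2223, 0.0474]), (0.84, [0.4008, 0.1229, 0.0511]), (0.62, [0.6443, -0.0968, 0.0527]), (0.55, [0.3157, 0.1718, 0.0478])]
side collar [(0.55, [0.6025, 0.3254, 0.0261])]
side hub [(0.91, [0.4341, 0.3899, 0.014])]
side tin [(0.88, [0.2739, -0.3866, 0.0804]), (0.18, [0.4351, 0.3841, 0.0146])]
side spigot_seat [(0.9, [0.6121, 0.062, 0.0766]), (0.74, [0.4353, 0.2201, 0.0483]), (0.73, [0.5381, 0.0904, 0.1386])]
side knob_grip [(0.75, [0.5429, 0.0928, 0.1393])]
side shuttle [(0.72, [0.6428, -0.0935, 0.0505])]
side wrench [(0.69, [0.3481, -0.2132, 0.0068]), (0.33, [0.6152, 0.0639, 0.0765])]
0.95
```

```bash
cat > h.py <<'E'
import numpy as np, cv2
from cell import *
def ray(cam,uv,z):
    c=calibration(cam);K=c['mtx'];T=c['world_to_cam']
    d=np.linalg.inv(K)@np.array([uv[0],uv[1],1.]);R=T[:3,:3];o=-R.T@T[:3,3];d=R.T@d
    return o+d*(z-o[2])/d[2]
def proj(cam,p):
    c=calibration(cam);q=c['world_to_cam']@np.r_[p,1];q=c['mtx']@q[:3];return q[:2]/q[2]
def crop(cam,im,x0,y0,w,h,name,k=6):
    cv2.imwrite(f"pics/{name}.png",cv2.resize(im[y0:y0+h,x0:x0+w,::-1],None,fx=k,fy=k,interpolation=cv2.INTER_CUBIC))
E
python3 - <<'E'
from h import *
im=cv2.imread("pics/top0.png")[:,:,::-1]
crop("top",im,180,90,110,100,"ctop",7)
crop("top",im,270,80,90,90,"ctop3",6)
crop("top",im,110,140,120,120,"ctop2",5)
im=cv2.imread("pics/side0.png")[:,:,::-1]
crop("side",im,165,120,110,130,"cside",4)
E
```

```text
(no output)
```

View pics/ctop.png

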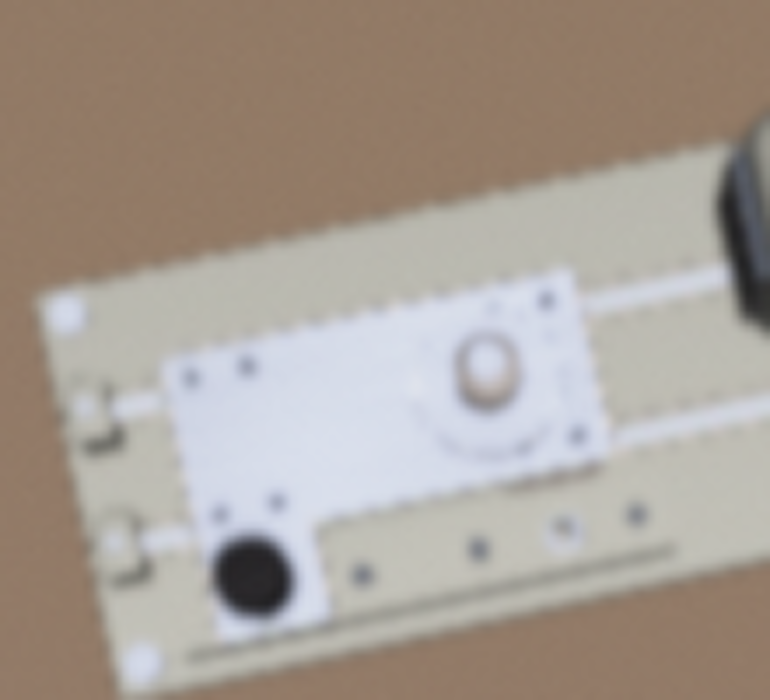

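View pics/ctop2.png

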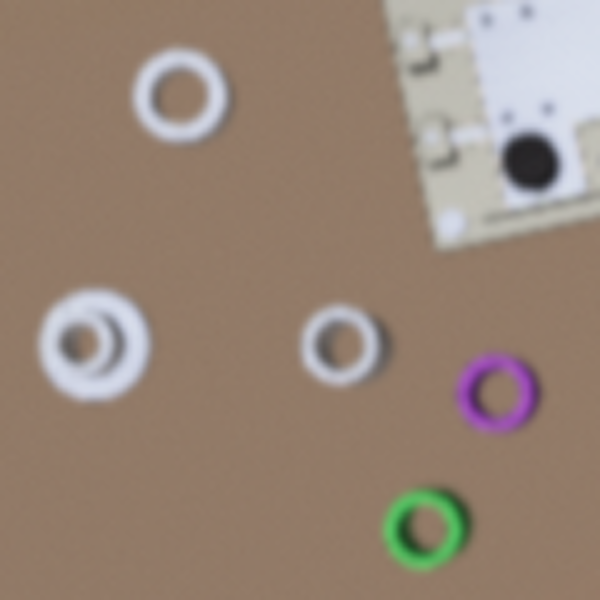

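View pics/cside.png

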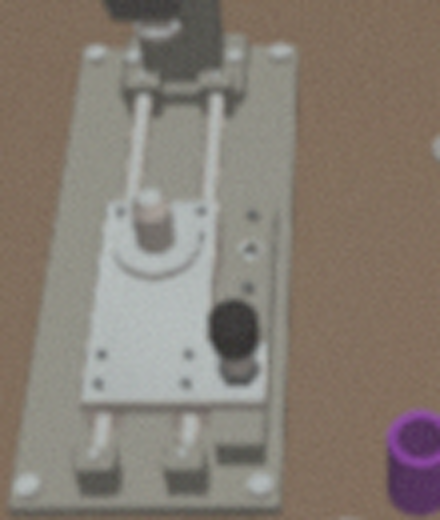

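View pics/ctop3.png

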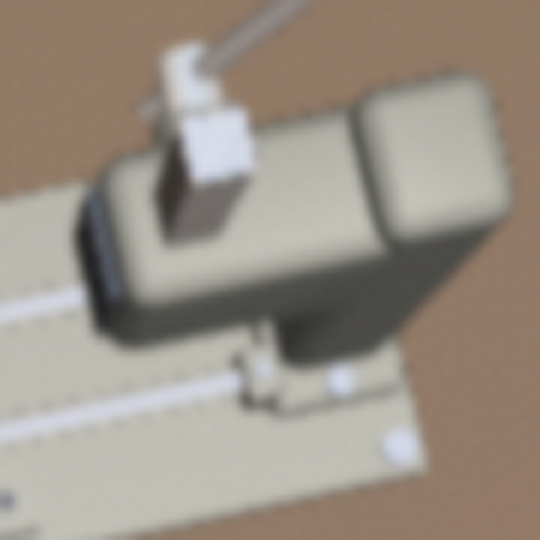

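Run:
```python
from h import *
from scipy.optimize import least_squares
P=[((-.1,.2),(197.4,189.6),.016),((.1,.2),(186,132.6),.016),((-.1,-.29),(340.8,158),.016),((-.07,.12),(216.1,172.3),.14),((0,0),(249.6,140.4),.13)]
P=[(a,np.array(b)-.4,z) for a,b,z in P]
W=[ray("top",b,z)[:2] for a,b,z in P]
def f(q):
    c,s=np.cos(q[2]),np.sin(q[2])
    return np.concatenate([np.array([c*a[0]-s*a[1]+q[0],s*a[0]+c*a[1]+q[1]])-w for (a,b,z),w in zip(P,W)])
r=least_squares(f,[.6,.04,.2]);print(r.x,(r.fun.reshape(-1,2)*1e3).round(1));print(np.round(W,4))
print("sleeve",ray("top",(178.0,208.6),.07))
print("purple",ray("top",(209.4,218.4),.07))
print("collar",ray("top",(146-.2,159),.028),"hub",ray("top",(129,209),.012))
s=get_state();print(s['clock'])
```

```text
[ 0.63673964 -0.0238059   0.20303043] [[-2.3 -0.1]
 [ 2.7  4. ]
 [ 0.1 -3.8]
 [ 2.1  0.3]
 [-2.6 -0.4]]
[[ 0.5008  0.152 ]
 [ 0.6917  0.1882]
 [ 0.5972 -0.3242]
 [ 0.5419  0.0793]
 [ 0.6393 -0.0234]]
sleeve [0.43591981 0.20568173 0.07      ]
purple [0.40318597 0.10684136 0.07      ]
collar [0.60230984 0.31766107 0.028     ] hub [0.43973512 0.37705016 0.012     ]
0.95
```

```bash
cat >> h.py <<'E'
def plan(xyz,yaw_deg):
    from scipy.spatial.transform import Rotation as Ro
    s=get_state();R=Ro.from_quat(s['tool_rot']).as_matrix()
    d=R.T@(np.array(xyz)-s['tool_pos'])*1e3
    cur=np.degrees(np.arctan2(R[1,0],R[0,0]))
    print("t",round(s['clock'],2),"pos",s['tool_pos'].round(4),"yaw",cur.round(2),"zax",R[:,2].round(4),"shift",d.round(1),"turn",round(-(yaw_deg-cur),2))
def wray(uv,z,s):
    "s: state before the capture"
    from scipy.spatial.transform import Rotation as Ro
    R=Ro.from_quat(s['tool_rot']).as_matrix();c=calibration("wrist");T=c['T_tool_cam']
    d=R@T[:3,:3]@np.linalg.inv(c['mtx'])@np.array([uv[0],uv[1],1.]);o=R@T[:3,3]+s['tool_pos']
    return o+d*(z-o[2])/d[2]
def wproj(p,s):
    from scipy.spatial.transform import Rotation as Ro
    R=Ro.from_quat(s['tool_rot']).as_matrix();c=calibration("wrist");T=c['T_tool_cam']
    q=R.T@(np.array(p)-s['tool_pos']);q=T[:3,:3].T@(q-T[:3,3]);q=c['mtx']@q;return q[:2]/q[2]
E
python3 -c "
from h import *
plan((.42,-.22,.28),59);plan((.436,.206,.25),101.6)"
```

```text
t 0.95 pos [ 0.1901 -0.6216  0.3039] yaw 17.0 zax [ 0.  0. -1.] shift [ 337.3 -316.8   23.9] turn -42.0
t 0.95 pos [ 0.1901 -0.6216  0.3039] yaw 17.0 zax [ 0.  0. -1.] shift [ 477.1 -719.5   53.9] turn -84.6
```

Emit:
send_rows:
  series: [85,337,-317,24,-42,85,337,-317,24,-42,85,337,-317,24,-42,85,337,-317,24,-42,85,337,-317,24,-42]

```text
clock: 1.37
tool_pos: [0.294, -0.4393, 0.2932]
tool_rot: [0.894, 0.447, 0.0, 0.0]
wrist_force: [0.9, -0.1, 0.3]
opening: 0.995
```

```bash
python3 -c "
from h import *
plan((.42,-.22,.28),59);plan((.436,.206,.25),101.6)"
```

```text
t 1.37 pos [ 0.294  -0.4393  0.2932] yaw 53.15 zax [ 4.e-04 -7.e-04 -1.e+00] shift [251.  -30.7  13.1] turn -5.85
t 1.37 pos [ 0.294  -0.4393  0.2932] yaw 53.15 zax [ 4.e-04 -7.e-04 -1.e+00] shift [ 601.5 -273.4   42.9] turn -48.45
```

Emit:
send_rows:
  series: [85,251,-31,13,-6,85,251,-31,13,-6,85,251,-31,13,-6,85,251,-31,13,-10,85,251,-31,13,-17]

```text
clock: 1.78
tool_pos: [0.3972, -0.2586, 0.2829]
tool_rot: [0.817, 0.576, -0.0, 0.001]
wrist_force: [0.9, -0.1, -0.7]
opening: 0.991
```

```bash
python3 -c "
from h import *
plan((.436,.206,.25),101.6)"
```

```text
t 1.78 pos [ 0.3972 -0.2586  0.2829] yaw 70.36 zax [ 0.0011 -0.0017 -1.    ] shift [ 450.6 -119.7   32.1] turn -31.24
```

Emit:
send_rows:
  series: [85,450,-120,32,-31,85,450,-120,32,-31,85,450,-120,32,-31,85,450,-120,32,-31,85,450,-120,32,-31]

```text
clock: 2.2
tool_pos: [0.4137, -0.0513, 0.2684]
tool_rot: [0.632, 0.775, -0.0, 0.002]
wrist_force: [1.7, -1.0, 1.0]
opening: 0.995
```

```bash
python3 -c "
from h import *
plan((.436,.206,.25),101.6)"
```

```text
t 2.2 pos [ 0.4137 -0.0513  0.2684] yaw 101.62 zax [ 0.0023 -0.0025 -1.    ] shift [247.6  73.6  17.8] turn 0.02
```

Emit:
send_rows:
  series: [85,247,74,18,0,85,247,74,18,0,85,247,74,18,0,85,247,74,18,0,85,247,74,18,0]

```text
clock: 2.62
tool_pos: [0.432, 0.1556, 0.2539]
tool_rot: [0.632, 0.775, 0.0, 0.003]
wrist_force: [0.6, -1.5, 0.3]
opening: 0.994
```

```bash
python3 -c "
from h import *
plan((.436,.206,.25),101.6)"
```

```text
t 2.62 pos [0.432  0.1556 0.2539] yaw 101.59 zax [ 0.0043 -0.0031 -1.    ] shift [48.6 14.   3.8] turn -0.01
```

Emit:
send_rows:
  series: [85,49,14,4,0,85,49,14,4,0,85,49,14,4,0,85,49,14,4,0]

```text
clock: 2.95
tool_pos: [0.4357, 0.207, 0.2498]
tool_rot: [0.631, 0.776, -0.0, 0.002]
wrist_force: [0.1, -1.1, -0.3]
opening: 0.993
```

Run:
```python
from h import *
plan((.436,.206,.25),101.6)
s=get_state();im=capture("wrist");cv2.imwrite("pics/w1.png",im[:,:,::-1])
for d in silhouettes("sleeve","wrist"):
    m=d['pixels'];v,u=np.nonzero(m);print(d['score'],m.sum(),u.min(),u.max(),v.min(),v.max(),u.mean(),v.mean())
```

```text
t 2.95 pos [0.4357 0.207  0.2498] yaw 101.71 zax [ 0.0038 -0.0032 -1.    ] shift [-1.   0.1 -0.2] turn 0.11
0.89 2578 232 286 144 210 258.9453064391001 178.99728471683477
0.85 3411 94 167 169 237 130.3966578715919 203.50513046027558
0.77 2931 182 235 222 294 209.94336403957695 258.7785738655749
```

View pics/w1.png

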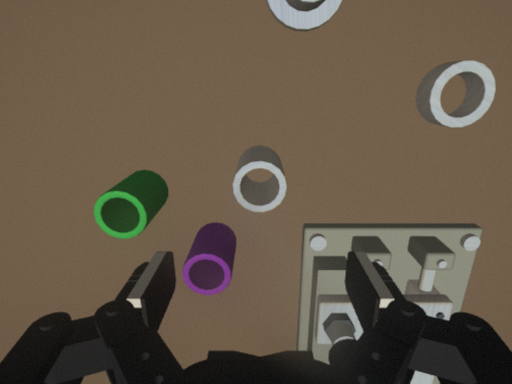

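Run:
```python
from h import *
s=get_state()
print(wray((260,186.5),.07,s), wray((233.5,186.5),.07,s)-wray((286.5,186.5),.07,s))
im=cv2.imread("pics/w1.png")[:,:,::-1]
g=cv2.resize(im[130:220,215:305],None,fx=6,fy=6,interpolation=cv2.INTER_CUBIC);cv2.imwrite("pics/w1c.png",g[:,:,::-1])
```

```text
[0.43623462 0.20541321 0.07      ] [-0.04498468 -0.00907096  0.        ]
```

View pics/w1c.png

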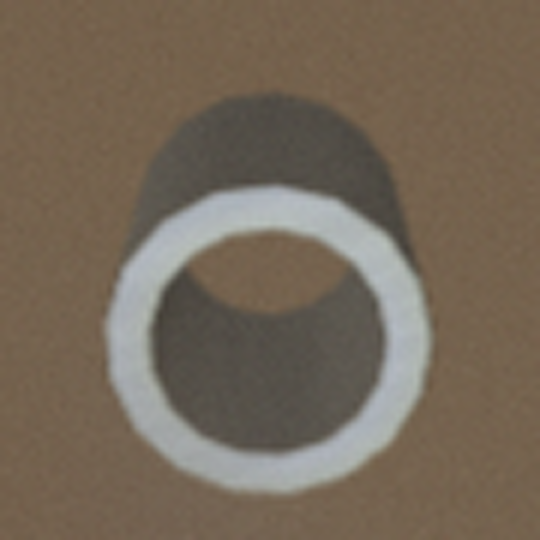

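```bash
python3 -c "
from h import *
plan((.4362,.2054,.100),101.6)"
```

```text
t 3.05 pos [0.4361 0.2046 0.2495] yaw 101.45 zax [ 0.0038 -0.0047 -1.    ] shift [  1.6  -0.2 149.5] turn -0.15
```

Emit:
send_rows:
  series: [85,1,0,40,0,85,1,0,80,0,85,1,0,120,0,85,1,0,150,0,85,1,0,150,0]

```text
clock: 3.47
tool_pos: [0.4326, 0.1996, 0.0939]
tool_rot: [0.635, 0.773, -0.007, 0.0]
wrist_force: [-1.2, -0.3, -0.7]
opening: 1.001
```

Run:
```python
from h import *
for i in range(3): plan((.4362,.2054,.100),101.6); capture("wrist")
```

```text
t 3.47 pos [0.4326 0.1996 0.0939] yaw 101.23 zax [-0.0082 -0.0112 -0.9999] shift [ 4.9  4.6 -6.2] turn -0.37
t 3.52 pos [0.4344 0.2013 0.0967] yaw 101.27 zax [-0.0037 -0.009  -1.    ] shift [ 3.7  2.6 -3.3] turn -0.33
t 3.57 pos [0.4362 0.2029 0.0991] yaw 101.3 zax [ 0.0014 -0.0065 -1.    ] shift [ 2.4  0.5 -0.9] turn -0.3
```

Emit:
send_rows:
  series: [85,2,0,0,0,40,2,0,0,0,40,2,0,0,0,40,2,0,0,0,40,2,0,0,0]

```text
clock: 4.03
tool_pos: [0.4372, 0.2062, 0.1023]
tool_rot: [0.634, 0.773, -0.001, 0.004]
wrist_force: [-2.8, -1.3, 11.4]
opening: 0.557
```

Emit:
send_rows:
  series: [40,0,0,0,0,40,0,0,0,0,40,0,0,0,0]

```text
clock: 4.28
tool_pos: [0.437, 0.206, 0.1023]
tool_rot: [0.634, 0.773, -0.001, 0.004]
wrist_force: [-1.7, -0.5, 2.0]
opening: 0.554
```

Run:
```python
from h import *
plan((.4362,.2054,.100),101.6); im=capture("wrist");cv2.imwrite("pics/w2.png",im[:,:,::-1]);plan((.4362,.2054,.26),101.6);print(get_state()['wrist_force'],get_state()['opening'])
```

```text
t 4.28 pos [0.437  0.206  0.1023] yaw 101.33 zax [ 0.0055 -0.0068 -1.    ] shift [-0.5 -0.9  2.3] turn -0.27
t 4.33 pos [0.4369 0.206  0.1023] yaw 101.33 zax [ 0.0053 -0.0069 -1.    ] shift [  -1.7   -0.3 -157.7] turn -0.27
[-1.44925013 -1.15490359  3.22529772] 0.5571291935729952
```

View pics/w2.png

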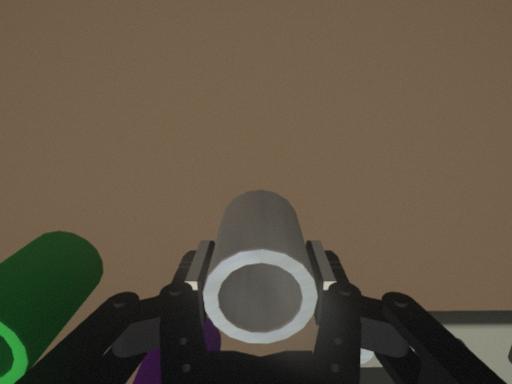

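Run:
```python
from h import *
s=get_state();print("axis",wray((260,296),.07,s),s['tool_pos'])
plan((.53,-.046,.28),11.6)
```

```text
axis [0.43602863 0.20958316 0.07      ] [0.43694336 0.20604287 0.10233642]
t 4.33 pos [0.4369 0.206  0.1023] yaw 101.33 zax [ 0.0053 -0.0069 -1.    ] shift [-266.8   42.4 -175.4] turn 89.73
```

Emit:
send_rows:
  series: [40,0,0,-30,0,40,0,0,-70,0,40,0,0,-110,0,40,0,0,-150,0,40,0,0,-180,0]

```text
clock: 4.75
tool_pos: [0.436, 0.2077, 0.2845]
tool_rot: [0.634, 0.774, -0.0, 0.005]
wrist_force: [0.6, -1.2, -4.1]
opening: 0.555
```

Run:
```python
from h import *
plan((.53,-.046,.28),11.6)
s=get_state();print(s['opening'],s['wrist_force'])
```

```text
t 4.75 pos [0.436  0.2077 0.2845] yaw 101.37 zax [ 0.007  -0.0061 -1.    ] shift [-267.2   42.2    6.7] turn 89.77
0.5546249909152325 [ 0.55363126 -1.19173851 -4.1242277 ]
```

Emit:
send_rows:
  series: [40,-100,16,5,36,40,-100,16,5,36,40,-100,16,5,36,40,-130,21,5,36,40,-160,25,5,36]

```text
clock: 5.17
tool_pos: [0.4913, 0.0548, 0.2796]
tool_rot: [0.842, 0.539, 0.0, 0.004]
wrist_force: [1.4, 0.7, -5.0]
opening: 0.557
```

Run:
```python
from h import *
plan((.53,-.046,.28),11.6)
```

```text
t 5.17 pos [0.4913 0.0548 0.2796] yaw 65.24 zax [ 0.0051 -0.0061 -1.    ] shift [-75.3  77.4   0.4] turn 53.64
```

Emit:
send_rows:
  series: [40,-20,20,0,40,40,-40,40,0,40,40,-60,60,0,40,40,-75,77,0,40,40,-75,77,0,40]

```text
clock: 5.58
tool_pos: [0.5304, -0.0533, 0.2788]
tool_rot: [0.969, 0.249, 0.001, 0.005]
wrist_force: [-0.1, -1.5, -4.8]
opening: 0.549
```

Emit:
send_rows:
  series: [40,0,0,0,18,40,0,0,0,18,40,0,0,0,18,40,0,0,0,18]

```text
clock: 5.92
tool_pos: [0.5293, -0.0534, 0.2771]
tool_rot: [0.996, 0.094, 0.0, 0.005]
wrist_force: [0.2, 1.2, -5.1]
opening: 0.552
```

Run:
```python
from h import *
plan((.53,-.046,.28),11.6)
s=get_state();im=capture("wrist");cv2.imwrite("pics/w3.png",im[:,:,::-1])
im=capture("side");cv2.imwrite("pics/s3.png",im[:,:,::-1])
plan((.53,-.046,.28),11.6)
```

```text
t 5.92 pos [ 0.5293 -0.0534  0.2771] yaw 10.74 zax [ 0.0012 -0.0095 -1.    ] shift [ 2.1 -7.1 -3. ] turn -0.86
t 6.02 pos [ 0.5296 -0.0531  0.2776] yaw 10.98 zax [ 0.0021 -0.0096 -1.    ] shift [ 1.8 -6.9 -2.4] turn -0.62
```

View pics/w3.png

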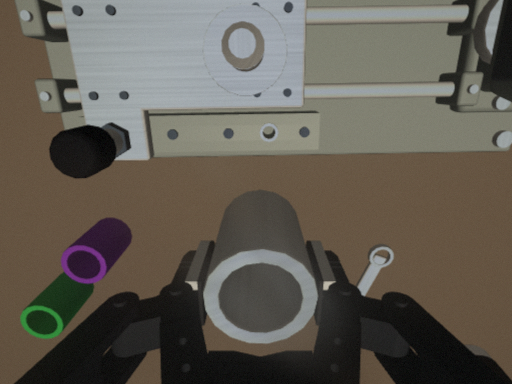

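View pics/s3.png

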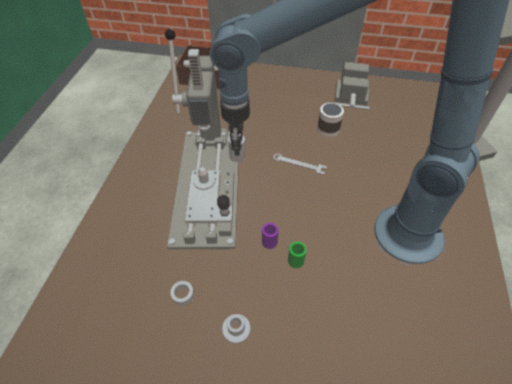

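Run:
```python
from h import *
im=cv2.imread("pics/w3.png")
cv2.imwrite("pics/w3c.png",cv2.resize(im[0:100,190:300],None,fx=7,fy=7,interpolation=cv2.INTER_CUBIC))
cv2.imwrite("pics/w3d.png",cv2.resize(im[180:350,180:340],None,fx=4,fy=3.5,interpolation=cv2.INTER_CUBIC))
s=get_state()
s['tool_pos']=np.array([.5293,-.0534,.2771])
a=wray((150,116),.044,s);b=wray((320,113),.044,s);d=a-b;print("yaw rail",np.degrees(np.arctan2(-d[0],d[1])))
print("tip",wray((242,43),.13,s),"seat",wray((245,50.5),.08,s),"hole",wray((269,132),.044,s),"knobtop",wray((80,152),.14,s),"sleeve",wray((260,296),.245,s))
```

```text
yaw rail 11.92486714719796
tip [ 0.63580575 -0.02266003  0.13      ] seat [ 0.63640154 -0.02269316  0.08      ] hole [ 0.57174059 -0.05698829  0.044     ] knobtop [0.54655436 0.07420458 0.14      ] sleeve [ 0.53332265 -0.05319448  0.245     ]
```

View pics/w3c.png

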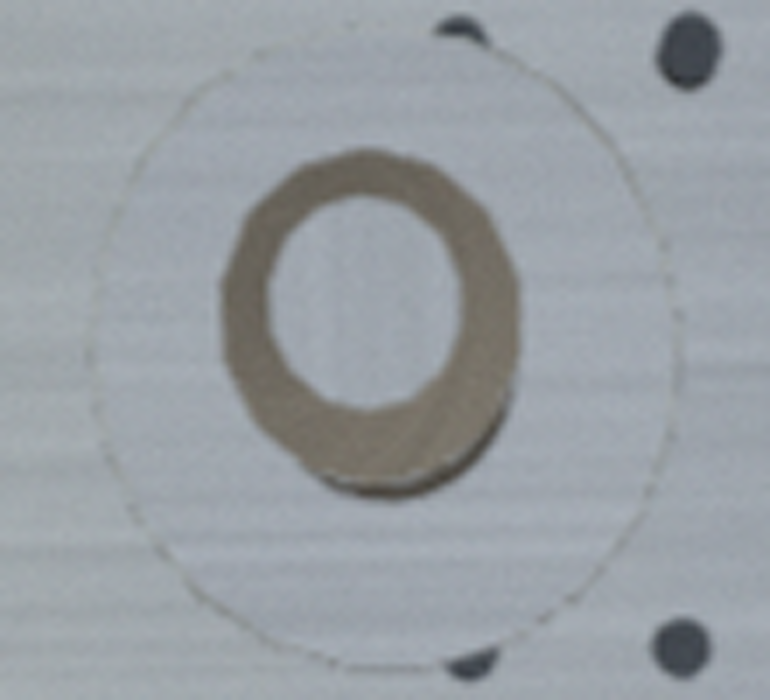

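View pics/w3d.png

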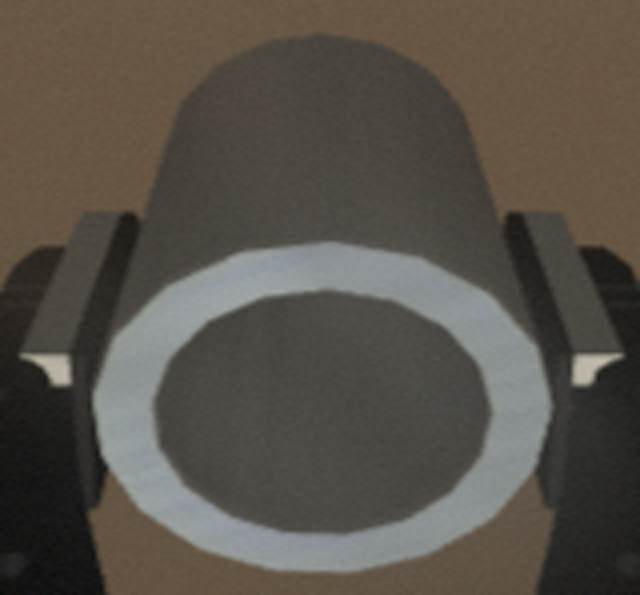

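Run:
```python
from h import *
from scipy.spatial.transform import Rotation as Ro
def st(pos,yaw,zx):
    z=np.array(zx);x=np.array([np.cos(np.radians(yaw)),np.sin(np.radians(yaw)),0]);x=x-z*(x@z);x/=np.linalg.norm(x)
    return dict(tool_pos=np.array(pos),tool_rot=Ro.from_matrix(np.c_[x,np.cross(z,x),z]).as_quat())
def n(v): v=np.array(v);return v/np.linalg.norm(v)
s1=st([.4357,.2070,.2498],101.71,n([.0038,-.0032,-1]))
s2=st([.4370,.2060,.1023],101.33,n([.0055,-.0068,-1]))
s3=st([.5293,-.0534,.2771],10.74,n([.0012,-.0095,-1]))
print("w1 mouth",wray((259.8,186.5),.07,s1))
# base far edge in w1: row 130+93/6
print("w1 base edge",wray((259.5,145.5),0,s1))
print("w2 mouth",wray((260,296),.07,s2),"inner?",)
print("w2 base edge",wray((259,191),0,s2))
print("w2 mouth edges", wray((260,249.5),.07,s2),wray((260,342.5),.07,s2))
print("w3 mouth edges", wray((261,249),.2448,s3),wray((261,343.5),.2448,s3), "base",wray((260,190.5),.1748,s3))
print("tip",wray((242,43.2),.13,s3),"seat",wray((245,49.1),.08,s3),"hole",wray((269,132),.044,s3))
a=wray((150,116),.044,s3);b=wray((320,113),.044,s3);d=a-b;print("yaw rail",np.degrees(np.arctan2(-d[0],d[1])))
```

```text
w1 mouth [0.43621944 0.20815524 0.07      ]
w1 base edge [0.43158763 0.23003331 0.        ]
w2 mouth [0.43666514 0.20960162 0.07      ] inner?
w2 base edge [0.43243441 0.22934872 0.        ]
w2 mouth edges [0.43244342 0.23063228 0.07      ] [0.44144617 0.18578477 0.07      ]
w3 mouth edges [ 0.55441523 -0.0495837   0.2448    ] [ 0.50897943 -0.05826947  0.2448    ] base [ 0.55388026 -0.05003355  0.1748    ]
tip [ 0.63567179 -0.02310626  0.13      ] seat [ 0.63734689 -0.02294038  0.08      ] hole [ 0.57151871 -0.05713198  0.044     ]
yaw rail 11.69066109118236
```

Run:
```python
from h import *
plan((.6358,-.0232,.25),11.7)
```

```text
t 6.02 pos [ 0.5296 -0.0531  0.2776] yaw 10.98 zax [ 0.0021 -0.0096 -1.    ] shift [110.   -9.4  27.6] turn -0.72
```

Emit:
send_rows:
  series: [40,35,-3,9,-0.7,40,70,-6,18,-0.7,40,95,-8,24,-0.7,40,110,-9,28,-0.7,40,110,-9,28,-0.7]

```text
clock: 6.43
tool_pos: [0.6382, -0.0214, 0.2478]
tool_rot: [0.995, 0.104, 0.001, 0.003]
wrist_force: [-0.4, 0.5, -3.9]
opening: 0.554
```

Emit:
send_rows:
  series: [40,0,0,0,0]

```text
clock: 6.52
tool_pos: [0.6381, -0.0213, 0.2467]
tool_rot: [0.994, 0.105, 0.0, 0.003]
wrist_force: [-1.0, -1.4, -4.9]
opening: 0.553
```

Run:
```python
from h import *
im=capture("side");crop("side",im,165,100,110,130,"s4",4)
im=capture("top");crop("top",im,200,80,110,100,"t4",6)
plan((.6358,-.0232,.23),11.7)
print(get_state()['wrist_force'])
```

```text
t 6.62 pos [ 0.6374 -0.0214  0.2468] yaw 11.98 zax [ 8.0e-04 -6.4e-03 -1.0e+00] shift [-1.9  1.3 16.8] turn 0.28
[ 0.04832542  0.45055925 -4.5219011 ]
```

View pics/s4.png

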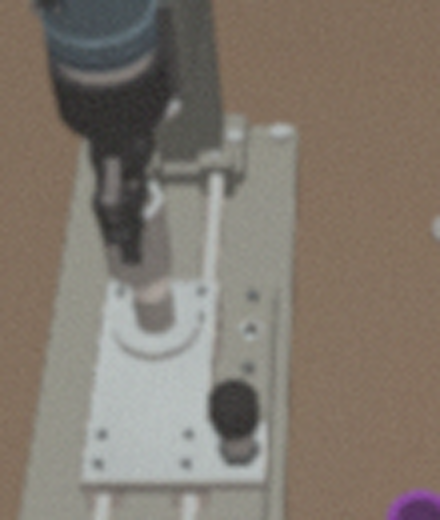

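View pics/t4.png

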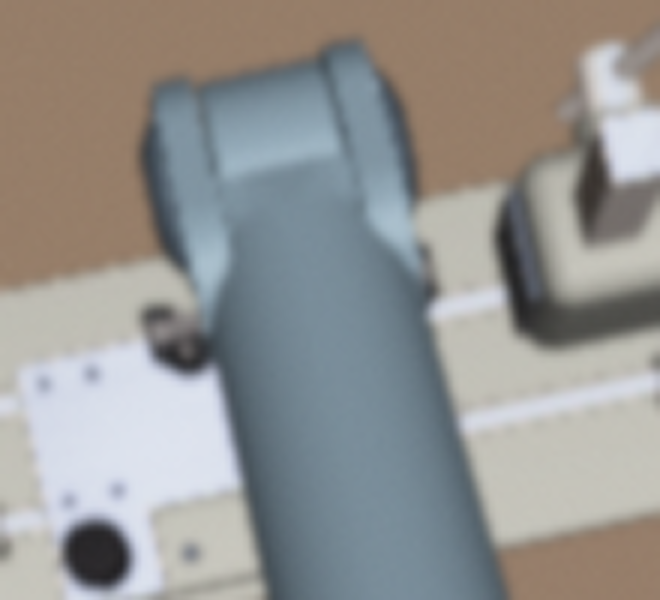

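Run:
```python
from h import *
def circ(c,r,z,n=40):
    a=np.linspace(0,2*np.pi,n);return [(c[0]+r*np.cos(t),c[1]+r*np.sin(t),z) for t in a]
im=cv2.imread("pics/s4.png");im=cv2.resize(im,None,fx=2,fy=2)[150:750,100:500]
def draw(pts,col):
    q=np.array([( (proj("side",p)+.5-np.array([165,100]))*8-np.array([100,150])) for p in pts]);cv2.polylines(im,[np.int32(q)],False,col,1,cv2.LINE_AA)
c=(.6387,-.0212)
draw(circ(c,.024,.1446),(0,0,255));draw(circ(c,.024,.2146),(0,0,255))
S=(.637,-.023)
draw(circ(S,.034,.08),(0,255,0));draw(circ(S,.015,.08),(0,255,0));draw(circ(S,.015,.118),(0,255,0));draw(circ(S,.009,.13),(0,255,0))
cv2.imwrite("pics/s4o.png",im)
im0=cv2.imread("pics/side0.png")[100:230,165:275];im=cv2.resize(im0,None,fx=8,fy=8,interpolation=cv2.INTER_CUBIC)[150:750,100:500]
draw(circ(S,.034,.08),(0,255,0));draw(circ(S,.015,.08),(0,255,0));draw(circ(S,.015,.118),(0,255,0));draw(circ(S,.009,.13),(0,255,0))
cv2.imwrite("pics/s0o.png",im)
cv2.imwrite("pics/so.png",np.hstack([cv2.imread("pics/s4o.png"),im]))
```

```text
(no output)
```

View pics/so.png

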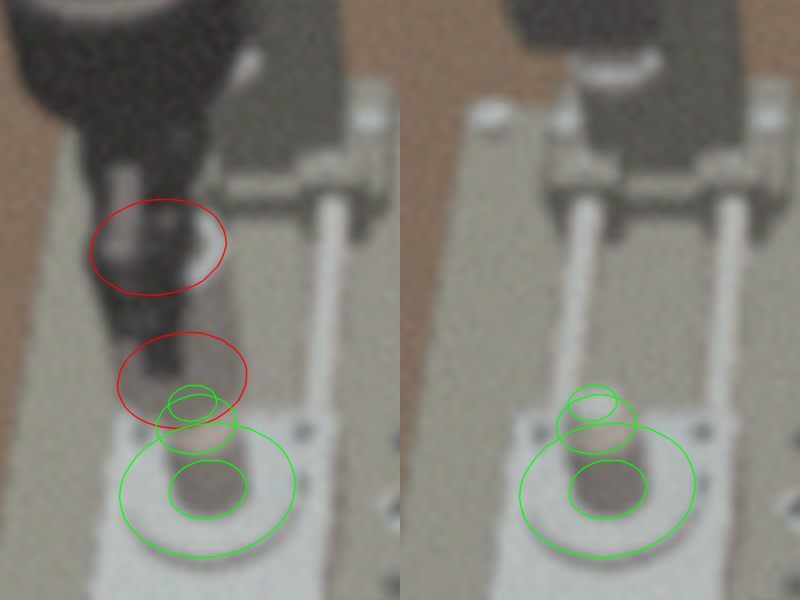

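Run:
```python
import cv2,numpy as np
a=cv2.imread("pics/s4.png")[230:380,90:220]
a=cv2.convertScaleAbs(cv2.resize(a,None,fx=4,fy=4,interpolation=cv2.INTER_CUBIC),alpha=1.5)
cv2.imwrite("pics/s4z.png",a)
```

```text
(no output)
```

View pics/s4z.png

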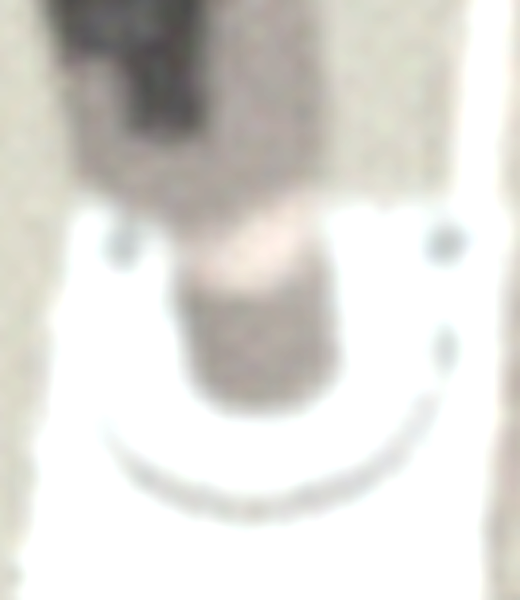

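Run:
```python
from h import *
plan((.6352,-.0232,.222),11.7)
```

```text
t 6.62 pos [ 0.6374 -0.0214  0.2468] yaw 11.98 zax [ 8.0e-04 -6.4e-03 -1.0e+00] shift [-2.5  1.1 24.8] turn 0.28
```

Emit:
send_rows:
  series: [40,-2.5,1,0,0.3,40,-2.5,1,8,0.3,40,-2.5,1,16,0.3,40,-2.5,1,24,0.3,40,-2.5,1,25,0.3]

```text
clock: 7.03
tool_pos: [0.6333, -0.0236, 0.2192]
tool_rot: [0.995, 0.102, -0.002, 0.003]
wrist_force: [-0.8, -0.5, -4.8]
opening: 0.555
```

Emit:
send_rows:
  series: [40,0,0,0,0]

```text
clock: 7.12
tool_pos: [0.6328, -0.0236, 0.2182]
tool_rot: [0.995, 0.102, -0.003, 0.003]
wrist_force: [0.2, 0.5, -4.7]
opening: 0.551
```

Run:
```python
from h import *
plan((.6352,-.0232,.183),11.7)
print(get_state()['wrist_force'],get_state()['moment'])
```

```text
t 7.12 pos [ 0.6328 -0.0236  0.2182] yaw 11.67 zax [-0.0051 -0.0065 -1.    ] shift [ 2.6 -0.1 35.2] turn -0.03
[ 0.15251121  0.49706236 -4.66358789] [-0.02642482 -0.0172078  -0.02220881]
```

Emit:
send_rows:
  series: [40,2,0,0,0,40,2,0,4,0,40,2,0,8,0,40,2,0,12,0,40,2,0,12,0]

```text
clock: 7.53
tool_pos: [0.6341, -0.0233, 0.205]
tool_rot: [0.995, 0.102, -0.004, 0.003]
wrist_force: [-0.8, -0.6, -4.8]
opening: 0.556
```

Run:
```python
from h import *
plan((.6352,-.0232,.183),11.7)
print(get_state()['wrist_force'],get_state()['moment'])
```

```text
t 7.53 pos [ 0.6341 -0.0233  0.205 ] yaw 11.67 zax [-0.0071 -0.0065 -1.    ] shift [ 1.3 -0.  22. ] turn -0.03
[-0.77825375 -0.64454756 -4.84154388] [-0.02309872  0.05905298  0.0157839 ]
```

Emit:
send_rows:
  series: [40,0.5,0,5,0,40,0.5,0,10,0,40,0.5,0,15,0,40,0.5,0,19,0,40,0.5,0,19,0]

```text
clock: 7.95
tool_pos: [0.6335, -0.0235, 0.1845]
tool_rot: [0.995, 0.102, -0.005, 0.003]
wrist_force: [-1.3, -0.4, -5.0]
opening: 0.555
```

Run:
```python
from h import *
plan((.6352,-.0232,.183),11.7)
print(get_state()['wrist_force'],get_state()['moment'])
```

```text
t 7.95 pos [ 0.6335 -0.0235  0.1845] yaw 11.67 zax [-0.0098 -0.0065 -0.9999] shift [1.7 0.1 1.5] turn -0.03
[-1.3421212  -0.39572001 -4.95718944] [-0.03463889  0.05987675  0.00166851]
```

Emit:
send_rows:
  series: [40,0.5,0,1.5,0,40,0.5,0,3,0,40,0.5,0,4,0]

```text
clock: 8.2
tool_pos: [0.6343, -0.0233, 0.1824]
tool_rot: [0.995, 0.102, -0.005, 0.003]
wrist_force: [-5.3, -0.9, 8.0]
opening: 0.556
```

Run:
```python
from h import *
plan((.6352,-.0232,.183),11.7)
print(get_state()['wrist_force'],get_state()['moment'])
```

```text
t 8.2 pos [ 0.6343 -0.0233  0.1824] yaw 11.67 zax [-0.0097 -0.0071 -0.9999] shift [ 0.9  0.1 -0.6] turn -0.03
[-5.25135911 -0.90873171  7.96803036] [-0.02667886  1.09536103 -0.00753781]
```

Emit:
send_rows:
  series: [85,0,0,0,0,85,0,0,0,0,85,0,0,0,0,85,0,0,0,0,85,0,0,0,0]

```text
clock: 8.62
tool_pos: [0.6347, -0.0233, 0.1828]
tool_rot: [0.995, 0.102, -0.005, 0.003]
wrist_force: [0.7, -0.6, 0.4]
opening: 0.996
```

Run:
```python
from h import *
plan((.6352,-.0232,.183),11.7)
s=get_state();print(s['wrist_force'],s['opening'])
im=capture("wrist");cv2.imwrite("pics/w5.png",im[:,:,::-1])
```

```text
t 8.62 pos [ 0.6347 -0.0233  0.1828] yaw 11.66 zax [-0.0087 -0.007  -0.9999] shift [ 0.5  0.  -0.2] turn -0.04
[ 0.6587909  -0.60817657  0.41023191] 0.996309839890477
```

View pics/w5.png

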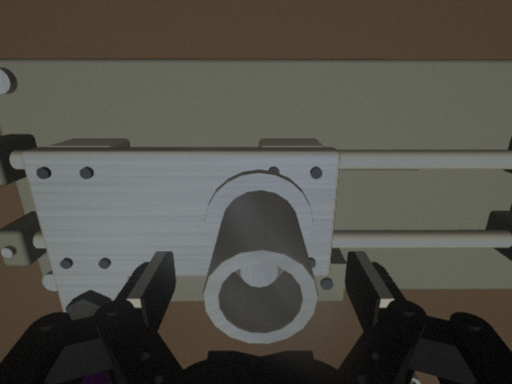

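Emit:
send_rows:
  series: [85,0,0,-20,0,85,0,0,-45,0,85,0,0,-70,0,85,0,0,-90,0,85,0,0,-90,0]

```text
clock: 9.08
tool_pos: [0.6383, -0.0222, 0.2783]
tool_rot: [0.995, 0.102, 0.0, 0.004]
wrist_force: [0.8, 0.1, 0.5]
opening: 0.991
```

Run:
```python
from h import *
plan((.5425,.0803,.27),11.7)
```

```text
t 9.08 pos [ 0.6383 -0.0222  0.2783] yaw 11.66 zax [ 0.001  -0.0071 -1.    ] shift [ -73.1 -119.8    7.4] turn -0.04
```

Emit:
send_rows:
  series: [85,-18,-30,7,0,85,-36,-60,7,0,85,-54,-90,7,0,85,-73,-120,7,0,85,-73,-120,7,0]

```text
clock: 9.5
tool_pos: [0.5367, 0.0883, 0.2693]
tool_rot: [0.994, 0.107, -0.002, 0.002]
wrist_force: [-0.8, 1.6, 0.8]
opening: 0.999
```

Emit:
send_rows:
  series: [85,0,0,0,0,85,0,0,0,0]

```text
clock: 9.67
tool_pos: [0.5354, 0.0897, 0.2686]
tool_rot: [0.994, 0.109, -0.003, 0.002]
wrist_force: [-0.1, 0.0, -0.4]
opening: 0.995
```

Run:
```python
from h import *
plan((.5425,.0803,.27),11.7)
s=get_state();im=capture("wrist");cv2.imwrite("pics/w6.png",im[:,:,::-1])
import pickle;pickle.dump(s,open("s6.pkl","wb"))
im=capture("side");crop("side",im,165,120,110,130,"s6",4)
im=capture("top");cv2.imwrite("pics/t6.png",im[:,:,::-1])
```

```text
t 9.67 pos [0.5354 0.0897 0.2686] yaw 12.48 zax [-0.0061 -0.0042 -1.    ] shift [ 4.9 10.7 -1.4] turn 0.78
```

View pics/w6.png

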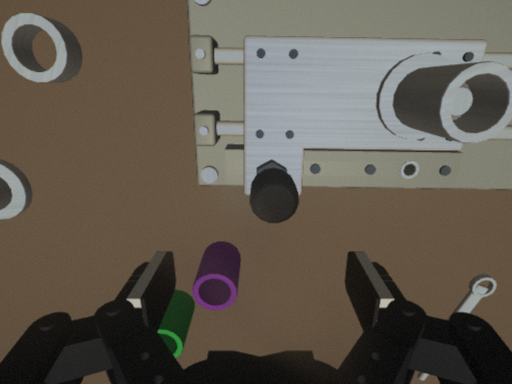

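View pics/s6.png

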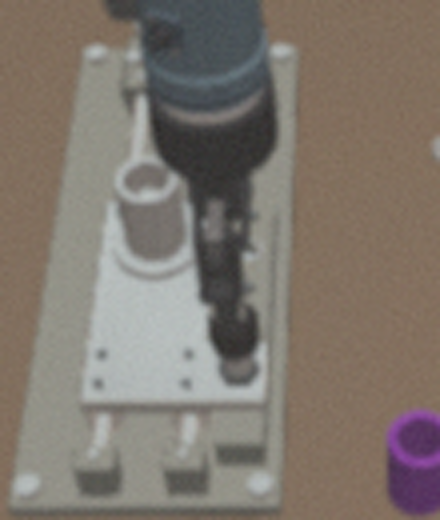

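Run:
```python
from h import *
import pickle
s=pickle.load(open("s6.pkl","rb"))
im=cv2.imread("pics/w6.png")
cv2.imwrite("pics/w6c.png",cv2.convertScaleAbs(cv2.resize(im[140:240,220:330],None,fx=7,fy=6,interpolation=cv2.INTER_CUBIC),alpha=2.5))
for z in(.12,.13,.14): print(z,wray((274,198),z,s))
print("hole",wray((410,170),.044,s))
for z in (.104,.122,.14): print(z,wproj((.5425,.0803,z),s))
plan((.5425,.0803,.2),11.7)
```

```text
0.12 [0.53956957 0.07886081 0.12      ]
0.13 [0.54317752 0.08020367 0.13      ]
0.14 [0.54678547 0.08154653 0.14      ]
hole [ 0.57086677 -0.05787908  0.044     ]
0.104 [272.18979959 187.36334168]
0.122 [273.17331252 195.03252957]
0.14 [274.31333534 203.92214235]
t 9.82 pos [0.5374 0.0871 0.269 ] yaw 12.21 zax [-0.0045 -0.0048 -1.    ] shift [ 4.   7.4 69. ] turn 0.51
```

View pics/w6c.png

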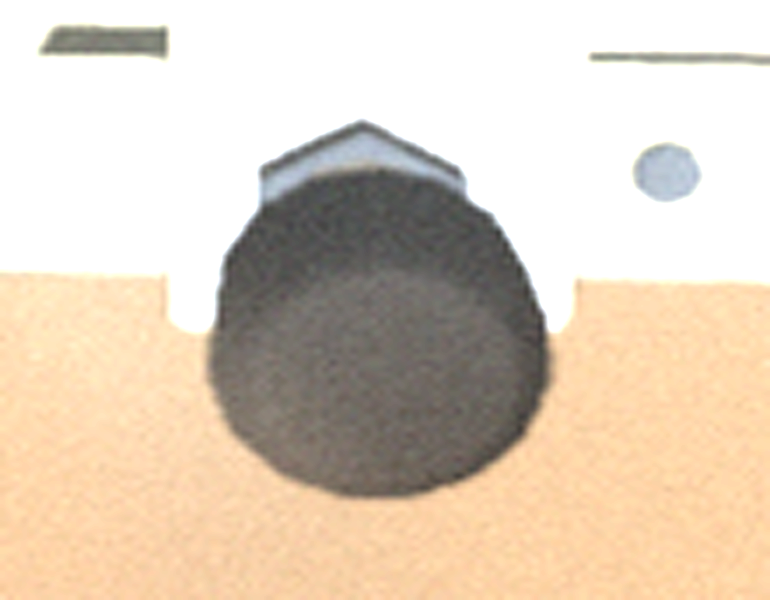

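Emit:
send_rows:
  series: [85,4,7,0,0.5,85,4,7,15,0.5,85,4,7,30,0.5,85,4,7,45,0.5,85,4,7,45,0.5]

```text
clock: 10.23
tool_pos: [0.5416, 0.0783, 0.2207]
tool_rot: [0.995, 0.1, -0.005, 0.002]
wrist_force: [0.3, 0.0, -0.8]
opening: 0.996
```

Emit:
send_rows:
  series: [85,0,0,0,0]

```text
clock: 10.32
tool_pos: [0.5422, 0.0775, 0.2204]
tool_rot: [0.995, 0.1, -0.006, 0.002]
wrist_force: [0.9, 0.1, 0.5]
opening: 0.992
```

Run:
```python
from h import *
plan((.5428,.0803,.178),11.7)
```

```text
t 10.32 pos [0.5422 0.0775 0.2204] yaw 11.43 zax [-0.0111 -0.0056 -0.9999] shift [ 1.6 -2.8 42.4] turn -0.27
```

Emit:
send_rows:
  series: [85,1,-3,12,0,85,1,-3,24,0,85,1,-3,36,0,85,1,-3,42,0,85,1,-3,42,0]

```text
clock: 10.73
tool_pos: [0.5406, 0.0801, 0.1761]
tool_rot: [0.995, 0.1, -0.008, 0.002]
wrist_force: [-0.5, -1.5, -0.1]
opening: 0.995
```

Emit:
send_rows:
  series: [85,0,0,0,0]

```text
clock: 10.82
tool_pos: [0.5406, 0.0803, 0.1758]
tool_rot: [0.995, 0.1, -0.008, 0.002]
wrist_force: [0.0, -0.4, 0.3]
opening: 0.994
```

Run:
```python
from h import *
plan((.5428,.0803,.178),11.7);print(get_state()['wrist_force'])
im=capture("wrist");cv2.imwrite("pics/w7.png",im[:,:,::-1])
```

```text
t 10.82 pos [0.5406 0.0803 0.1758] yaw 11.46 zax [-0.0157 -0.006  -0.9999] shift [ 2.1  0.4 -2.2] turn -0.24
[ 0.02847152 -0.38656459  0.31134281]
```

View pics/w7.png

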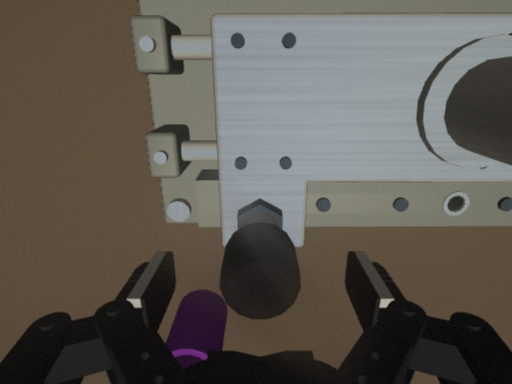

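Knob is centred between the pads (top face near (261,280)). Close.

Emit:
send_rows:
  series: [85,2,0,-2,0,20,2,0,-2,0,20,2,0,-2,0,20,2,0,-2,0,20,2,0,-2,0]

```text
clock: 11.28
tool_pos: [0.5425, 0.0807, 0.178]
tool_rot: [0.995, 0.1, -0.008, 0.002]
wrist_force: [-1.3, 0.8, 0.2]
opening: 0.448
```

Emit:
send_rows:
  series: [20,0,0,0,0,20,0,0,0,0,20,0,0,0,0]

```text
clock: 11.53
tool_pos: [0.5424, 0.0807, 0.1782]
tool_rot: [0.995, 0.1, -0.008, 0.002]
wrist_force: [-2.2, 0.2, 2.2]
opening: 0.408
```

Run:
```python
from h import *
plan((.5428,.0803,.178),11.7);print(get_state()['wrist_force'],get_state()['opening']*85.4)
```

```text
t 11.53 pos [0.5424 0.0807 0.1782] yaw 11.46 zax [-0.0158 -0.0061 -0.9999] shift [0.3 0.5 0.2] turn -0.24
[-2.1639166   0.20218798  2.2209621 ] 34.801351671998816
```

Emit:
send_rows:
  series: [20,0,0,-4,0,20,0,0,-8,0,20,0,0,-12,0,20,0,0,-14,0,20,0,0,-14,0]

```text
clock: 11.95
tool_pos: [0.5424, 0.0807, 0.1918]
tool_rot: [0.995, 0.1, -0.008, 0.002]
wrist_force: [3.6, 1.2, -12.1]
opening: 0.402
```

Run:
```python
from h import *
plan((.5424,.0807,.1915),11.7);print(get_state()['wrist_force'],get_state()['opening']*85.4)
im=capture("wrist");cv2.imwrite("pics/w8.png",im[:,:,::-1])
plan((.5424,.0807,.1915),11.7);print(get_state()['wrist_force'],get_state()['opening']*85.4)
```

```text
t 11.95 pos [0.5424 0.0807 0.1918] yaw 11.45 zax [-0.0162 -0.006  -0.9999] shift [-0.  -0.   0.3] turn -0.25
[  3.6358679    1.19813778 -12.06410617] 34.289211162430696
t 12.0 pos [0.5424 0.0807 0.1916] yaw 11.46 zax [-0.0162 -0.0059 -0.9999] shift [-0.  -0.   0.1] turn -0.24
[  4.2484539    0.77243709 -11.56001395] 34.61853739067626
```

View pics/w8.png

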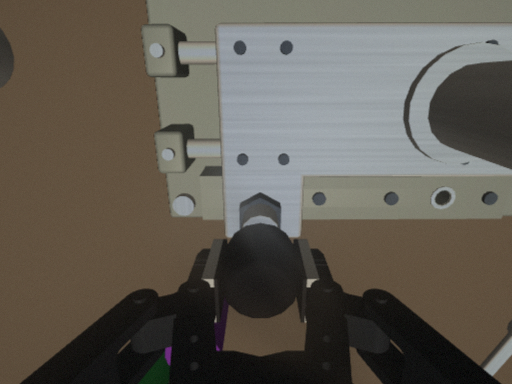

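Emit:
send_rows:
  series: [20,0,4,0,0,20,0,12,0,0,20,0,22,0,0,20,0,32,0,0,20,0,40,0,0]

```text
clock: 12.42
tool_pos: [0.5502, 0.0425, 0.1913]
tool_rot: [0.995, 0.1, -0.008, 0.001]
wrist_force: [3.8, 2.3, -11.2]
opening: 0.408
```

```bash
cat > sl.py <<'E'
from h import *
y=np.radians(11.65)
s=get_state();d=s['tool_pos']-np.array([.5424,.0807,.1918])
print("slid",1e3*(d[0]*np.sin(y)-d[1]*np.cos(y)),"lat",1e3*(d[0]*np.cos(y)+d[1]*np.sin(y)),"dz",1e3*d[2],s['wrist_force'].round(1),s['opening']*85.4)
plan((.5424+.14*np.sin(y),.0807-.14*np.cos(y),.1918),11.5)
E
python3 sl.py
```

```text
slid 39.00121278680747 lat -0.05032033308250208 dz -0.5066003450872048 [  3.8   2.3 -11.2] 34.84836933415462
t 12.42 pos [0.5502 0.0425 0.1913] yaw 11.52 zax [-0.0163 -0.0039 -0.9999] shift [  0.3 101.   -0.5] turn 0.02
```

Emit:
send_rows:
  series: [20,0,8,-0.5,0,20,0,18,-0.5,0,20,0,28,-0.5,0,20,0,38,-0.5,0,20,0,48,-0.5,0]

```text
clock: 12.83
tool_pos: [0.5596, -0.0031, 0.1914]
tool_rot: [0.995, 0.101, -0.008, -0.0]
wrist_force: [3.5, 4.5, -10.7]
opening: 0.405
```

```bash
python3 sl.py
```

```text
slid 85.53131172715942 lat -0.060323031076271044 dz -0.4131650841130152 [  3.5   4.5 -10.7] 34.5776676615166
t 12.83 pos [ 0.5596 -0.0031  0.1914] yaw 11.6 zax [-0.0167 -0.0012 -0.9999] shift [ 0.1 54.5 -0.5] turn 0.1
```

Emit:
send_rows:
  series: [20,0,10,-0.5,0,20,0,20,-0.5,0,20,0,30,-0.5,0,20,0,40,-0.5,0,20,0,46,-0.5,0]

```text
clock: 13.25
tool_pos: [0.5689, -0.0483, 0.1913]
tool_rot: [0.995, 0.101, -0.008, -0.001]
wrist_force: [4.5, 2.1, -11.7]
opening: 0.408
```

```bash
python3 sl.py
```

```text
slid 131.66561716750812 lat -0.07368689775730242 dz -0.5064409505841083 [  4.5   2.1 -11.7] 34.823626943529895
t 13.25 pos [ 0.5689 -0.0483  0.1913] yaw 11.6 zax [-1.680e-02 -3.000e-04 -9.999e-01] shift [ 0.1  8.3 -0.5] turn 0.1
```

Emit:
send_rows:
  series: [20,0,4,0,0,20,0,7,0,0,20,0,9,0,0,20,0,9,0,0]

```text
clock: 13.58
tool_pos: [0.5707, -0.0571, 0.191]
tool_rot: [0.995, 0.101, -0.008, -0.001]
wrist_force: [4.7, 1.6, -11.4]
opening: 0.407
```

```bash
python3 sl.py
```

```text
slid 140.68748919965063 lat -0.10530084478926546 dz -0.8388828244115243 [  4.7   1.6 -11.4] 34.73379385949546
t 13.58 pos [ 0.5707 -0.0571  0.191 ] yaw 11.6 zax [-1.700e-02  1.000e-04 -9.999e-01] shift [ 0.1 -0.7 -0.8] turn 0.1
```

Emit:
send_rows:
  series: [20,0,-0.5,0,0,20,0,-0.5,4,0,20,0,-0.5,8,0,20,0,-0.5,12,0,20,0,-0.5,12.5,0]

```text
clock: 14.0
tool_pos: [0.5707, -0.0571, 0.1784]
tool_rot: [0.995, 0.101, -0.008, -0.001]
wrist_force: [3.5, -0.9, -8.9]
opening: 0.408
```

```bash
python3 sl.py
```

```text
slid 140.66009812711468 lat -0.10873857992967084 dz -13.42757444050316 [ 3.5 -0.9 -8.9] 34.84750923587821
t 14.0 pos [ 0.5707 -0.0571  0.1784] yaw 11.59 zax [-1.650e-02 -6.000e-04 -9.999e-01] shift [ -0.1  -0.7 -13.4] turn 0.09
```

Emit:
send_rows:
  series: [20,0,0,0.5,0,85,0,0,0,0,85,0,0,0,0,85,0,0,0,0,85,0,0,0,0]

```text
clock: 14.42
tool_pos: [0.5709, -0.0571, 0.1793]
tool_rot: [0.995, 0.101, -0.008, -0.0]
wrist_force: [-0.1, -1.1, -0.5]
opening: 0.945
```

Emit:
send_rows:
  series: [85,0,0,0,0,85,0,0,0,0,85,0,0,-12,0,85,0,0,-35,0,85,0,0,-60,0]

```text
clock: 14.83
tool_pos: [0.5708, -0.057, 0.2394]
tool_rot: [0.995, 0.101, -0.01, -0.001]
wrist_force: [0.2, -0.6, -0.2]
opening: 0.991
```

Emit:
send_rows:
  series: [85,-25,0,-25,0,85,-45,0,-40,0,85,-45,0,-40,0,85,-45,0,-40,0]

```text
clock: 15.17
tool_pos: [0.5277, -0.0664, 0.2822]
tool_rot: [0.995, 0.101, -0.008, 0.0]
wrist_force: [0.2, -0.2, -0.4]
opening: 0.994
```

Run:
```python
from h import *
import pickle
s=get_state();print(s['tool_pos'],s['wrist_force'],s['opening'])
im=capture("wrist");cv2.imwrite("pics/w9.png",im[:,:,::-1])
pickle.dump(s,open("s9.pkl","wb"))
im=capture("side");crop("side",im,165,80,110,130,"s9",4);cv2.imwrite("pics/side9.png",im[:,:,::-1])
for z in(.122,.132,.14):print(wproj((.5709,-.0570,z),s))
```

```text
[ 0.52770876 -0.06643487  0.28215608] [ 0.22756956 -0.20344874 -0.42897519] 0.9941738179842768
[259.02325548 138.3122244 ]
[258.97546512 140.80004083]
[258.9341828  142.94906903]
```

View pics/w9.png

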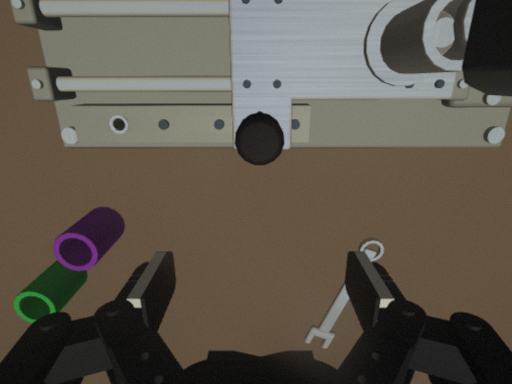

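View pics/s9.png

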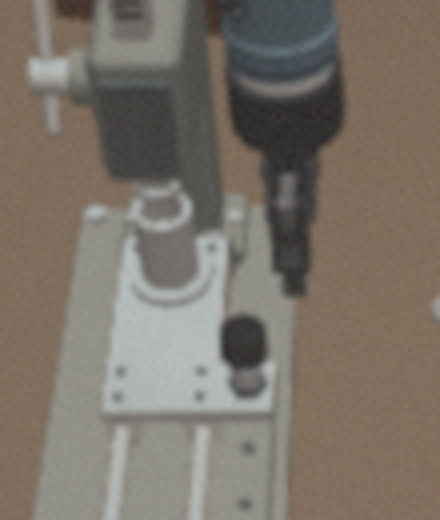

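Run:
```python
from h import *
from scipy import ndimage as nd
a0=np.array([.5425,.0803]);y=np.radians(11.65);a1=a0+.14*np.array([np.sin(y),-np.cos(y)])
def blob(f,p):
    g=cv2.cvtColor(cv2.imread(f),cv2.COLOR_BGR2GRAY);u,v=map(int,p)
    m=g<60;l,_=nd.label(m[v-14:v+15,u-12:u+13]);k=l==l[14,12];yy,xx=np.nonzero(k);return k.sum(),xx.mean()+u-12,yy.mean()+v-14,yy.min()+v-14,yy.max()+v-14
for f,a in(("pics/side0.png",a0),("pics/side9.png",a1)):
    p=proj("side",(*a,.125));print(f,p,proj("side",(*a,.135))-p,blob(f,p))
s=get_state();print(s['clock'],s['tool_pos'])
for t in("collar","hub","tin","wrench"):
    print(t,[np.round(d['position'],3) for d in spot_in(t,"side")][:2])
```

```text
pics/side0.png [223.01478412 201.43699921] [-0.26321308 -2.15412645] (np.int64(661), np.float64(223.0196671709531), np.float64(200.75037821482601), np.int64(187), np.int64(215))
pics/side9.png [225.32806889 164.72184349] [-0.22788089 -2.23391   ] (np.int64(83), np.float64(225.16867469879517), np.float64(165.3132530120482), np.int64(160), np.int64(170))
15.2667 [ 0.52763021 -0.06583908  0.28016383]
collar [array([0.601, 0.324, 0.028])]
hub [array([0.434, 0.385, 0.012])]
tin [array([ 0.276, -0.387,  0.078])]
wrench [array([ 0.35 , -0.214,  0.008]), array([ 0.648, -0.053,  0.041])]
```

```bash
python3 -c "
from cell import *
print(close_job())"
```

```text
the job is handed in; nothing more can be done
None
```

I lowered the sleeve over the spigot onto the shoulder and let it go there. Then I lifted the plunger about 13.5 mm, slid the carriage about 140 mm under the press ram, lowered the knob and released it. The job was handed in at about 15.3 s on the robot's clock, and it gave no verdict.

- **Sleeve:** when it met the shoulder, the tool height was 182.4 mm, against 182.3 mm expected. Pictures taken before and after the slide show it upright on the shoulder.
- **Carriage:** the slide measured 140.7 mm along the shuttle. The end-stop at 142 mm was not used as a check.
- **Pin home:** I have no direct lift reading, but three things point to it being home:
  - Before I let go, the knob was back within about 0.2 mm of its starting grip height.
  - The spring still pulled about 9 N at that point, more than the 6.5 N given for a pin fully home; I put the difference down to friction.
  - Knob positions in the side and wrist pictures fit a pin in the hole. My blob measurement in the last side picture caught only part of the knob, so it is weak evidence.
- **Bystanders:** in the side camera, the collar, hub, tin and wrench were all within about 6 mm of their starting spots, close to that detector's accuracy.
- **Robot:** the gripper was open and clear, with the wrist force close to zero.
- **Disagreement:** the top and wrist cameras differed by about 3 mm on the spigot's position and up to 4 mm on the sleeve's. I used a compromise, and the sleeve went on with no noticeable side force until it met the shoulder.

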